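# Rack up the washed baking moulds on the drip tray

### The job

Draw the grey drip tray by its fin right out from under the green dish rack, so that none of it is left beneath the deck. Set every washed mould that is on the counter mouth down on the tray in neat rows, each centred on a free white outline of its own shape (loaf moulds squared up with theirs), then slide the loaded tray gently back under the rack until it is fully home, with the moulds still in place. Leave the mug, soap dish, scrubbing brush and ladle near the moulds where they are.

Things in the scene. Friction and masses are not known exactly. Their poses are not given: they have to be found in the camera images.
- rack: green dish rack fixed to the counter, plates standing in it. Origin on the counter under the middle of the deck's front edge; +y goes in under the deck (215 mm deep, 390 mm wide in x). Deck underside 78 mm high, plates up to 265 mm. White runners, 12 mm tall, inner faces at x = +-156 mm, guide the tray from y = -235 to 195 mm; a back stop meets its rear edge at y = 192 mm
- tray: loose grey drip tray, 304 mm (x) by 185 mm (y), floor 8 mm thick, lip 14 mm tall; axes as the rack's. Origin on the counter under the plate; front edge at y = -95, rear edge at +90 mm. In the rack's frame its origin is at y = 102 mm fully home and -90 mm or less when clear of the deck (at -150 mm a gripper also fits over the rear row)
- fin (a point): grip point on the tray's upright fin, 170 mm in front of the tray's origin, 50 mm above the counter; the fin is 12 mm thick along the tray's x, 46 mm long along y, its top 62 mm above the counter
- ring0 (a point): centre, on the tray's floor, of a round white outline (74 mm across) for a flan mould; three stand 94 mm apart in the rear row (tray y = +45 mm)
- oblong0 (a point): centre, on the tray's floor, of an oblong white outline (60 mm along the tray's x, 90 mm along its y) for a loaf mould; three stand 94 mm apart in the front row (tray y = -42 mm)
- ring1 (a point): centre, on the tray's floor, of a round white outline (74 mm across) for a flan mould; three stand 94 mm apart in the rear row (tray y = +45 mm)
- oblong1 (a point): centre, on the tray's floor, of an oblong white outline (60 mm along the tray's x, 90 mm along its y) for a loaf mould; three stand 94 mm apart in the front row (tray y = -42 mm)
- ring2 (a point): centre, on the tray's floor, of a round white outline (74 mm across) for a flan mould; three stand 94 mm apart in the rear row (tray y = +45 mm)
- oblong2 (a point): centre, on the tray's floor, of an oblong white outline (60 mm along the tray's x, 90 mm along its y) for a loaf mould; three stand 94 mm apart in the front row (tray y = -42 mm)
- flan0: round aluminium flan mould standing mouth down, 66 mm across its 3 mm rim, body 60 mm across at the foot to 58 mm near the top, 42 mm tall; origin at the centre of its underside, z up. May be absent.
- flan1: round aluminium flan mould standing mouth down, 66 mm across its 3 mm rim, body 60 mm across at the foot to 58 mm near the top, 42 mm tall; origin at the centre of its underside, z up. May be absent.
- flan2: round aluminium flan mould standing mouth down, 66 mm across its 3 mm rim, body 60 mm across at the foot to 58 mm near the top, 42 mm tall; origin at the centre of its underside, z up. May be absent.
- loaf0: oblong aluminium loaf mould standing mouth down, body 46 mm (its x) by 76 mm (its y), rim flange 54 x 84 x 3 mm at the foot, 42 mm tall; origin at the centre of its underside, z up. May be absent.
- loaf1: oblong aluminium loaf mould standing mouth down, body 46 mm (its x) by 76 mm (its y), rim flange 54 x 84 x 3 mm at the foot, 42 mm tall; origin at the centre of its underside, z up. May be absent.
- loaf2: oblong aluminium loaf mould standing mouth down, body 46 mm (its x) by 76 mm (its y), rim flange 54 x 84 x 3 mm at the foot, 42 mm tall; origin at the centre of its underside, z up. May be absent.
- mug1: white enamel mug, 82 mm wide, 80 mm tall, standing by the soap dish. Not part of the job; origin at the underside.
- ladle: stainless steel ladle, 310 mm long, lying along y beyond the moulds. Not part of the job; origin at the underside.
- brush: wooden scrubbing brush, 50 x 110 mm, 32 mm tall, lying among the moulds. Not part of the job; origin at the underside.
- soapdish: white soap dish with a bar of soap, 75 x 105 mm, 25 mm tall, among the moulds. Not part of the job; origin at the underside.
Mind the look-alikes: they are no part of the job. What is shaped like the loaf2 but pink or yellow is not meant.

How it is judged (in metres and radians):
On the way, in this order (a step that is already met when the one before it is completed fails the run):
1. the tray is drawn out clear of the rack's deck (y of tray in the frame of rack below -0.085 m), for 0.2 s.
2. every mould present stands on an outline of its own shape ((horizontal distance between flan0 and ring0 below 0.012 m or horizontal distance between flan0 and ring1 below 0.012 m or horizontal distance between flan0 and ring2 below 0.012 m) and z of flan0 in the frame of tray between 0.004 and 0.013 m and angle between each of flan0, flan1, flan2, loaf0, loaf1, loaf2's own z axis and vertical below 0.12 rad and (horizontal distance between flan1 and ring0 below 0.012 m or horizontal distance between flan1 and ring1 below 0.012 m or horizontal distance between flan1 and ring2 below 0.012 m) and z of flan1 in the frame of tray between 0.004 and 0.013 m and (horizontal distance between flan2 and ring0 below 0.012 m or horizontal distance between flan2 and ring1 below 0.012 m or horizontal distance between flan2 and ring2 below 0.012 m) and z of flan2 in the frame of tray between 0.004 and 0.013 m and (horizontal distance between loaf0 and oblong0 below 0.012 m or horizontal distance between loaf0 and oblong1 below 0.012 m or horizontal distance between loaf0 and oblong2 below 0.012 m) and z of loaf0 in the frame of tray between 0.004 and 0.013 m and angle between the y axis of each of loaf0, loaf1, loaf2 and the y axis of tray, either way round below 0.17 rad and (horizontal distance between loaf1 and oblong0 below 0.012 m or horizontal distance between loaf1 and oblong1 below 0.012 m or horizontal distance between loaf1 and oblong2 below 0.012 m) and z of loaf1 in the frame of tray between 0.004 and 0.013 m and (horizontal distance between loaf2 and oblong0 below 0.012 m or horizontal distance between loaf2 and oblong1 below 0.012 m or horizontal distance between loaf2 and oblong2 below 0.012 m) and z of loaf2 in the frame of tray between 0.004 and 0.013 m), for 0.2 s.
At the end, for the whole second after the job is handed in: The tray is home under the rack (within 10 mm of its back stop) and lies flat; every mould present stands mouth down on the tray's floor, upright, its centre within 12 mm of an outline of its own shape, loaf moulds within 10 degrees of the tray's direction; all at rest (all of step 2 and y of tray in the frame of rack between 0.092 and 0.11 m and height (world z) of tray below 0.006 m and linear speed of each of flan0, flan1, flan2, loaf0, loaf1, loaf2, tray below 0.02 m/s); the robot touches nothing.
It fails at once if something that is not part of the job (the mug by the soap dish, ladle, brush, soap dish) is knocked more than 40 mm from its place (distance of any of mug1, ladle, brush, soapdish from where it was at the start of the episode above 0.04 m).
Of flan0, flan1, flan2, loaf0, loaf1, loaf2 only 4 to 6 are there at a start; the rules pass over those that are not, and their reading is None.
At some moment in a run one of flan0, flan1, flan2, loaf0, loaf1, loaf2 may be knocked a few centimetres aside while the robot is not near it.
It also fails if it takes over 210 s, if anything falls off the work surface, if the arm or the gripper's body presses on something with over 40 N, if the wrist force passes 120 N, or if a joint passes its speed limit or range.

### The arm

A 6-joint arm with a two-finger parallel gripper is mounted at the origin on the work surface. World frame = base frame: x ahead of the robot, y to its left, z up, the work surface at z = 0. Lengths are in m, angles in degrees, forces in N, time in s.
With the tool pointing down it reaches from about 0.35 to 0.875 m from the base axis. Payload 4.2 kg.
Tool frame: the origin (TCP) lies on the centre line of the jaws, within the pads' length; the fingertips stand r.tip_extent ahead of it and the grasp point (between the pads) lies 11 mm behind it (r.tip_extent is the distance from the TCP to the fingertips, in m); z points along the fingers, y is the line along which they close (so a half turn about z gives the same grasp; the last joint's range is limited). The gripper opens to 87 mm and grips with 3 to 60 N. Pads are 19 mm wide; open, the fingers measure 117 mm over their backs; the gripper's body (75 mm by 190 mm) begins 51 mm behind the grasp point.
Start: joints at [-60.183, 22.042, 0.453, 0, -68.411, -14.817], TCP at [0.162, -0.604, 0.231] pointing down, gripper open.
Joint ranges: [-179.83, 179.83], [-69.29, 118.12], [-61.27, 80.66], [-181.25, 117.63], [-171.15, -9.14], [-177.46, 177.46]. Speed limits (degrees/s): [159.86, 159.86, 180, 180, 180, 180].

### API

Orientations are given as a 3x3 rotation matrix whose columns are the frame's x, y, z axes.
In Python, from station import r gives the robot as it stands.
- The arm moves only by the shell command python3 -m jog 'ROWS'. ROWS is text: rows parted by semicolons, each of 5 numbers parted by spaces: the opening, from 0 (shut) to 1 (fully open), then the shift along the world's x, y, z in mm, then the turn about the world's z in degrees. In form: hand dx dy dz roll; .... A call has 1 to 5 rows; each row shifts and turns the commanded pose from where the row before left it; what a row does not reach is not made up. A row lasts 1/8 s, in which the tool goes at most 62.5 mm and 10.7 degrees, less where a joint would pass 70% of its speed; a pose out of reach is approached as far as the arm can. A call is refused whole if a number of a shift passes 62.5 or a number of a turn 10.7, either way. A call with a gripper value outside its range is refused whole. The fingers move at their own pace and stop on an object; the grip force is fixed at half the most. Time passes only in rows, so rows that do not move let the fingers close. It gives the time, the measured TCP pose, the force, the opening and the grip force at its end, in the units of the state.
- r.sense(): the state, without advancing time (a new reading comes with each control period).
- r.capture(name): name is "scene" or "top" or "wrist"; returns a dict with "pixels" (384x512x3 uint8, red, green, blue), "fovy" (degrees; the focal length in pixels is half the picture's height over the tangent of half this angle, whatever the lens; pixels are square), "cx", "cy" (the principal point, pixels), "origin" and "orientation" of the camera in the world; the wrist camera has in their place "T_tool_cam" (4x4, takes a point from camera to tool coordinates, whose origin is the TCP and whose axes are the flange's). Camera axes: x right, y down, z forward; pixel columns grow to the right and rows downward; lengths in m; the calibration is good to about 2 mm. A picture is of the moment at which its call begins: read the wrist's pose just before it. There is no depth.
- r.finish_job(): hands the job in; it is judged then, once.
The state is a dict: "time_s": time; "joints": joint angles; "joint_velocities": joint speeds; "effort": joint torques, N m; "tcp_pos": TCP position; "ee_rot": TCP orientation; "wrist_force": force on the tool from outside, world axes, zero at the start; "moment": the same for the moment, N m; "gripper_width": opening from 0.0 (shut) to 1.0 (fully open); "gripper_force": force on a finger pad.
Only numpy, scipy, OpenCV 4.12 (cv2) and the standard library are available. Lean on these libraries where they do the work, as an engineer would, in place of code of your own. Each camera call takes 0.05 s, during which the arm holds its last target. There are 200 camera calls.

## Working session

There is one attempt and no reset: what is moved stays moved. The work goes in short steps, Python scripts to look and compute and a shell command to move; the robot and the scene stay as the last step left them, time stands still between calls to the robot, and variables do not carry over. Pictures are saved under pics/ and viewed, at most 14 in all, crops included, and the job is handed in when it is done.

```bash
ls; mkdir -p pics; cat > h.py <<'E'
import numpy as np,cv2
from station import r
def cap(n,f):
    s=r.sense(); c=r.capture(n); cv2.imwrite('pics/'+f,c['pixels'][:,:,::-1]); 
    if 'T_tool_cam' in c:
        T=np.eye(4);T[:3,:3]=s['ee_rot'];T[:3,3]=s['tcp_pos'];T=T@np.array(c['T_tool_cam']);c['origin']=T[:3,3];c['orientation']=T[:3,:3]
    return c
def ray(c,u,v,z):
    f=c['pixels'].shape[0]/2/np.tan(np.radians(c['fovy'])/2)
    d=np.array(c['orientation'])@np.array([(u-c['cx'])/f,(v-c['cy'])/f,1]);o=np.array(c['origin'])
    return (o+d*(z-o[2])/d[2]).round(4)
def proj(c,p):
    f=c['pixels'].shape[0]/2/np.tan(np.radians(c['fovy'])/2)
    q=np.array(c['orientation']).T@(np.array(p)-c['origin']);return (q[:2]/q[2]*f+[c['cx'],c['cy']]).round(1)
E
python3 - <<'E'
from h import *
s=r.sense();print(s,r.tip_extent)
for n in('scene','top'):
    c=cap(n,n+'0.png');print(n,c['fovy'],c['cx'],c['cy'],c['origin'],c['orientation'])
E
```

```text
pics
{'time_s': 0.0, 'joints': array([-6.01846494e+01,  2.20906102e+01,  3.80305558e-01, -2.90389161e-02,
       -6.84122649e+01, -1.48189327e+01]), 'joint_velocities': array([ 0.04895409, -0.01682523, -0.03391675,  0.03563923,  0.03888949,
        0.02986214]), 'effort': array([ 1.25851995e-03, -3.90662706e+01,  1.87402761e+01,  4.22007143e+00,
        1.08605315e-02, -1.83449397e-04]), 'tcp_pos': array([ 0.16161554, -0.60313415,  0.22946465]), 'ee_rot': array([[-9.65990341e-01, -2.58577325e-01, -6.54729999e-04],
       [-2.58578138e-01,  9.65988083e-01,  2.09035604e-03],
       [ 9.19427031e-05,  2.18856261e-03, -9.99997601e-01]]), 'wrist_force': array([0.16286265, 0.35080829, 0.0470313 ]), 'moment': array([ 0.01663953,  0.01031758, -0.02379823]), 'gripper_force': 0.0, 'gripper_width': 1.0003686364323774} 0.008
scene 49.21579951670752 258.6962981514846 192.11062080790165 [ 1.05355211 -0.24125824  0.98431317] [[ 0.37578487  0.78052988 -0.49955864]
 [ 0.92663472 -0.30975511  0.21307245]
 [ 0.01156857 -0.54297778 -0.83966737]]
top 53.94555859108514 254.01424619635227 189.22631337918193 [ 0.43406009 -0.03490279  1.35902321] [[-1.03776681e-02 -9.98526532e-01  5.32641481e-02]
 [-9.99945916e-01  1.03264128e-02 -1.23741294e-03]
 [ 6.85562071e-04 -5.32741088e-02 -9.98579691e-01]]
```

View pics/top0.png

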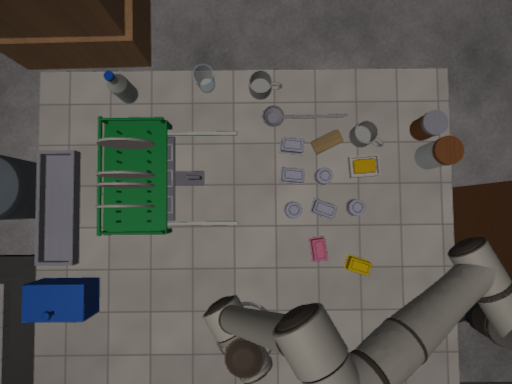

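View pics/scene0.png

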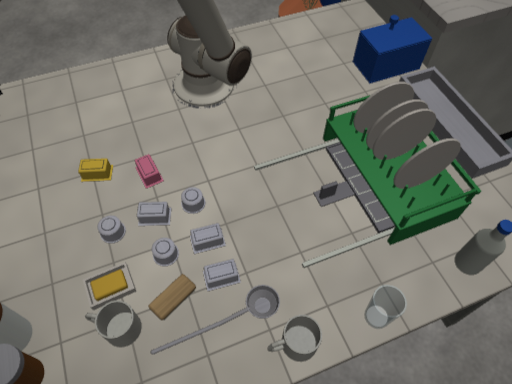

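Top view: flans at (324,176), (293,210), (356,208); silver loaves at (292,145), (293,175), (324,209). Look-alikes are the pink loaf (319,249), the yellow loaf (359,266) and the soap (365,167). The fin is at about (195,178) and the ladle bowl at (274,116). I'll check this in one close crop.

```bash
python3 - <<'E'
from h import *
c=cap('top','t1.png');im=c['pixels'][:,:,::-1]
a=cv2.resize(im[125:235,265:385],None,fx=4,fy=4,interpolation=cv2.INTER_CUBIC)
b=cv2.resize(im[110:250,90:245],None,fx=4,fy=4,interpolation=cv2.INTER_CUBIC)
cv2.imwrite('pics/a1.png',a);cv2.imwrite('pics/b1.png',b)
print([ray(c,u,v,.042) for u,v in((324,176),(293,210),(356,208),(292,145),(293,175),(324,209))])
print(ray(c,236,133,.012),ray(c,237,224,.012),ray(c,190,178,.062))
E
```

```text
[array([ 0.5482, -0.2822,  0.042 ]), array([ 0.4304, -0.1717,  0.042 ]), array([ 0.4351, -0.3915,  0.042 ]), array([ 0.6587, -0.1718,  0.042 ]), array([ 0.5528, -0.1736,  0.042 ]), array([ 0.4327, -0.2798,  0.042 ])]
[0.7095 0.0262 0.012 ] [0.3826 0.0252 0.012 ] [0.5443 0.1838 0.062 ]
```

View pics/a1.png

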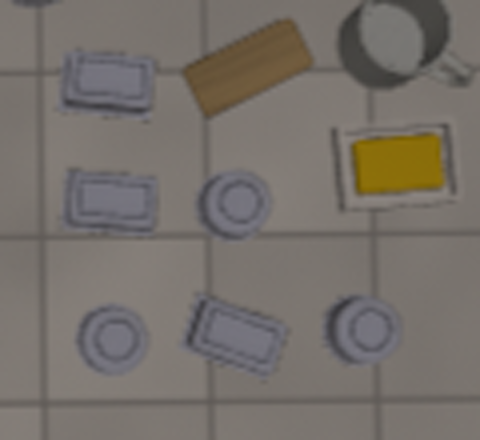

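View pics/b1.png

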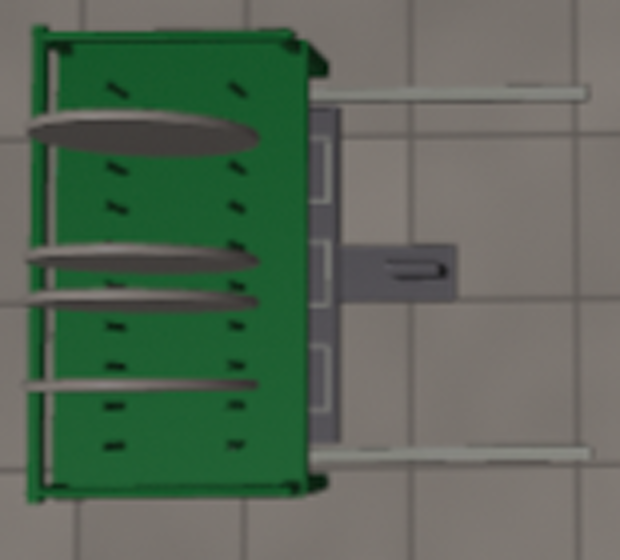

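The crop confirms three silver loaves at crop pixels (112,78), (110,200), (237,333) and three flans at (240,202), (117,339), (371,329). The tray is home, with the fin at crop b (425,270).

```bash
python3 - <<'E'
from h import *
c=r.capture('top')
P=lambda X,Y,ox,oy,z:ray(c,(X+.5)/4-.5+ox,(Y+.5)/4-.5+oy,z)
for n,X,Y in(('A',112,78),('B',112,200),('C',240,333),('f1',240,202),('f2',117,339),('f3',371,329)):print(n,P(X,Y,265,125,.042))
for n,p,q in(('A',(80,58),(147,62)),('B',(80,180),(147,184)),('C',(206,303),(285,329))):
    d=P(*q,265,125,.042)-P(*p,265,125,.042);print(n,'yaw',np.degrees(np.arctan2(d[0],-d[1]))) 
for n,X,Y,z in(('r1',588,93,.012),('r2',588,455,.012),('r3',312,97,.012),('r4',312,458,.012),('fin back',393,268,.062),('fin front',446,270,.062),('deckfront',308,265,.085),('trayL',340,108,.014),('trayR',340,441,.014)):print(n,P(X,Y,90,110,z))
E
```

```text
A [ 0.6618 -0.174   0.042 ]
B [ 0.5541 -0.1723  0.042 ]
C [ 0.4366 -0.2821  0.042 ]
f1 [ 0.5512 -0.2844  0.042 ]
f2 [ 0.4325 -0.1748  0.042 ]
f3 [ 0.4389 -0.3964  0.042 ]
A yaw -3.9751805268802602
B yaw -4.002226983894089
C yaw -18.860466666488882
r1 [0.7099 0.024  0.012 ]
r2 [0.3849 0.0266 0.012 ]
r3 [0.7088 0.2726 0.012 ]
r4 [0.3848 0.272  0.012 ]
fin back [0.5491 0.1911 0.062 ]
fin front [0.5469 0.1454 0.062 ]
deckfront [0.5504 0.2591 0.085 ]
trayL [0.6982 0.247  0.014 ]
trayR [0.3996 0.2467 0.014 ]
```

```bash
python3 -m jog '1 24 48 0 4.7;1 24 48 0 4.7;1 24 48 0 4.7;1 24 48 0 4.7;1 24 48 0 4.7'; python3 -m jog '1 24 48 0 4.7;1 24 48 0 4.7;1 24 48 0 4.7;1 24 48 0 4.7;1 24 48 0 4.7'; python3 -m jog '1 24 48 0 4.7;1 24 48 0 4.7;1 24 48 0 4.7;1 24 48 0 4.7;1 24 48 0 4.7'; python3 -m jog '1 24 48 0 4.7; 1 0 0 0 0;1 0 0 0 0'
```

```text
time_s: 0.82
tcp_pos: [0.2822, -0.3621, 0.2306]
ee_rot: [[-0.781, -0.624, 0.0], [-0.624, 0.781, -0.0], [-0.0, -0.0, -1.0]]
wrist_force: [1.4, 0.2, 0.7]
gripper_width: 1.004
gripper_force: 0.0
time_s: 1.45
tcp_pos: [0.4022, -0.122, 0.2308]
ee_rot: [[-0.467, -0.884, 0.001], [-0.884, 0.467, 0.0], [-0.0, -0.001, -1.0]]
wrist_force: [0.1, -0.8, 1.2]
gripper_width: 0.998
gripper_force: 0.0
time_s: 2.08
tcp_pos: [0.5222, 0.1181, 0.2305]
ee_rot: [[-0.075, -0.997, 0.0], [-0.997, 0.075, -0.0], [0.0, -0.0, -1.0]]
wrist_force: [0.8, -0.2, 1.0]
gripper_width: 0.996
gripper_force: 0.0
time_s: 2.45
tcp_pos: [0.5452, 0.164, 0.23]
ee_rot: [[0.003, -1.0, -0.001], [-1.0, -0.003, -0.001], [0.001, 0.001, -1.0]]
wrist_force: [-0.0, 0.0, 0.4]
gripper_width: 1.0
gripper_force: 0.0
```

```bash
python3 -m jog '1 2 3 -55 0;1 0 0 -55 0;1 0 0 -50 0;1 0 0 -31 0;0 0 0 0 0'; python3 -m jog '0 0 0 0 0;0 0 0 0 0;0 0 0 0 0;0 0 0 0 0;0 0 -5 0 0'; python3 -m jog '0 0 -15 0 0;0 0 -15 0 0;0 0 -15 0 0;0 0 -15 0 0;0 0 -15 0 0'
```

```text
time_s: 3.08
tcp_pos: [0.5458, 0.1651, 0.0378]
ee_rot: [[0.001, -1.0, -0.005], [-1.0, -0.001, -0.003], [0.003, 0.005, -1.0]]
wrist_force: [-0.5, 0.2, 0.6]
gripper_width: 0.951
gripper_force: 0.0
time_s: 3.7
tcp_pos: [0.5479, 0.1625, 0.0398]
ee_rot: [[0.004, -1.0, 0.0], [-1.0, -0.004, 0.0], [-0.0, -0.0, -1.0]]
wrist_force: [-0.3, -0.7, -0.1]
gripper_width: 0.402
gripper_force: 0.0
time_s: 4.32
tcp_pos: [0.5478, 0.0861, 0.0396]
ee_rot: [[0.003, -1.0, 0.0], [-1.0, -0.003, -0.0], [0.0, -0.0, -1.0]]
wrist_force: [0.0, 0.7, 0.1]
gripper_width: 0.006
gripper_force: 0.0
```

The fingers close in about 1.2 s and I moved too early, so the fin was missed. I'll reopen and go back.

```bash
python3 -m jog '.5 0 0 0 0;.5 0 0 0 0;.5 0 0 0 0;.5 0 0 0 0;.5 0 0 0 0'; python3 -m jog '.5 0 25 0 0;.5 0 25 0 0;.5 0 20 0 0;.5 0 11 0 0;0 0 0 0 0'; python3 -m jog '0 0 0 0 0;0 0 0 0 0;0 0 0 0 0;0 0 0 0 0;0 0 0 0 0'
```

```text
time_s: 4.95
tcp_pos: [0.5478, 0.0876, 0.0395]
ee_rot: [[0.004, -1.0, -0.0], [-1.0, -0.004, 0.0], [-0.0, 0.0, -1.0]]
wrist_force: [-0.3, 1.5, 0.9]
gripper_width: 0.461
gripper_force: 0.0
time_s: 5.58
tcp_pos: [0.5477, 0.1689, 0.0395]
ee_rot: [[0.005, -1.0, -0.0], [-1.0, -0.005, -0.0], [0.0, 0.0, -1.0]]
wrist_force: [-0.6, 0.6, -0.4]
gripper_width: 0.445
gripper_force: 0.0
time_s: 6.2
tcp_pos: [0.548, 0.1679, 0.0396]
ee_rot: [[0.003, -1.0, 0.0], [-1.0, -0.003, -0.0], [0.0, -0.0, -1.0]]
wrist_force: [2.1, -1.1, 0.0]
gripper_width: 0.139
gripper_force: 30.0
```

```bash
for i in 1 ; do python3 -m jog '0 0 -8 0 0;0 0 -15 0 0;0 0 -15 0 0;0 0 -15 0 0;0 0 -15 0 0'; python3 -m jog '0 0 -15 0 0;0 0 -15 0 0;0 0 -15 0 0;0 0 -15 0 0;0 0 -15 0 0'; python3 -m jog '0 0 -15 0 0;0 0 -15 0 0;0 0 -15 0 0;0 0 -15 0 0;0 0 -15 0 0'; python3 -m jog '0 0 -10 0 0;0 0 0 0 0;0.5 0 0 0 0;0.5 0 0 0 0;0.5 0 0 0 0';python3 -m jog '1 0 0 55 0;1 0 0 55 0;1 0 0 55 0;1 0 0 0 0'; done
```

```text
time_s: 6.82
tcp_pos: [0.5477, 0.0991, 0.0396]
ee_rot: [[0.003, -1.0, 0.0], [-1.0, -0.003, 0.0], [-0.0, -0.0, -1.0]]
wrist_force: [0.1, 3.2, 0.1]
gripper_width: 0.132
gripper_force: 30.0
time_s: 7.45
tcp_pos: [0.5478, 0.0244, 0.0396]
ee_rot: [[0.004, -1.0, 0.0], [-1.0, -0.004, 0.0], [-0.0, -0.0, -1.0]]
wrist_force: [0.9, 3.2, 0.6]
gripper_width: 0.136
gripper_force: 30.0
time_s: 8.07
tcp_pos: [0.5478, -0.0507, 0.0396]
ee_rot: [[0.003, -1.0, 0.0], [-1.0, -0.003, 0.0], [-0.0, -0.0, -1.0]]
wrist_force: [0.0, 3.7, 0.6]
gripper_width: 0.137
gripper_force: 30.0
time_s: 8.7
tcp_pos: [0.5475, -0.0594, 0.0393]
ee_rot: [[0.004, -1.0, -0.001], [-1.0, -0.004, -0.0], [0.0, 0.001, -1.0]]
wrist_force: [0.6, 0.2, -0.4]
gripper_width: 0.387
gripper_force: 0.0
time_s: 9.2
tcp_pos: [0.5506, -0.0592, 0.2099]
ee_rot: [[0.005, -1.0, 0.011], [-1.0, -0.005, 0.001], [-0.001, -0.011, -1.0]]
wrist_force: [0.0, -0.1, -0.5]
gripper_width: 0.846
gripper_force: 0.0
```

```bash
python3 - <<'E'
from h import *
c=cap('top','t2.png');im=c['pixels'][:,:,::-1]
cv2.imwrite('pics/b2.png',cv2.resize(im[110:250,110:310],None,fx=4,fy=4,interpolation=cv2.INTER_CUBIC))
c=cap('wrist','w2.png');print(c['origin'],c['orientation'])
E
```

```text
[ 0.54871307 -0.13803757  0.36249001] [[-0.99997559 -0.00487503  0.00500448]
 [-0.00321624  0.9571125   0.28969868]
 [-0.00620214  0.28967552 -0.95710482]]
```

View pics/b2.png

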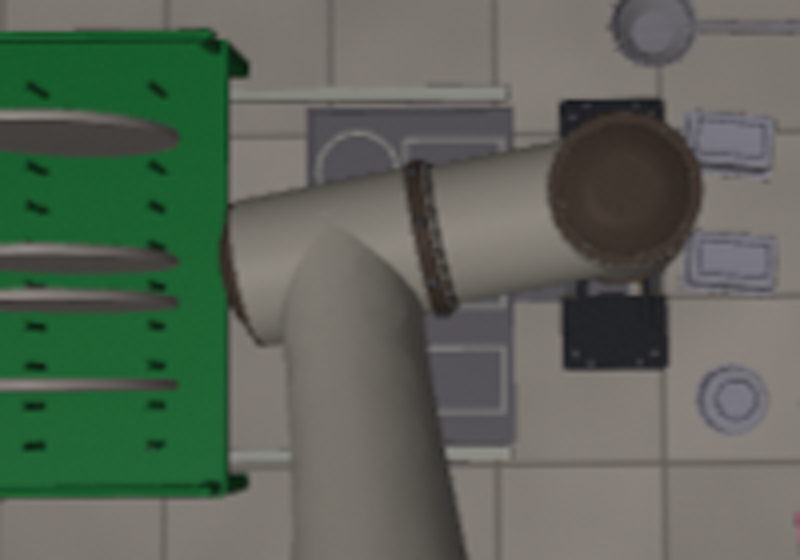

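The tray is out: its front edge is at crop column 511, rear edge at 308, one ring near (357,170) and one oblong near (475,380).

```bash
python3 - <<'E'
from h import *
c=r.capture('top')
P=lambda X,Y,z:ray(c,(X+.5)/4-.5+110,(Y+.5)/4-.5+110,z)
for n,X,Y,z in(('RL',308,108,.014),('FL',512,108,.014),('FR',512,444,.014),('oblong R',473,380,.008),('ringL',357,170,.008),('obl L',454,165,.008)):print(n,P(X,Y,z))
E
```

```text
RL [0.6978 0.2038 0.014 ]
FL [0.6959 0.0204 0.014 ]
FR [0.3947 0.0228 0.014 ]
oblong R [0.4519 0.0575 0.008 ]
ringL [0.6421 0.1608 0.008 ]
obl L [0.6457 0.0734 0.008 ]
```

```bash
python3 -m jog '.8 3 -56 0 -4;.8 3 -57 0 0;.8 0 0 -50 0;.8 0 0 -50 0;.8 0 0 -50 0'; python3 -m jog '.8 0 0 -36 0;.8 0 0 0 0;.8 0 0 0 0;0 0 0 0 0;0 0 0 0 0'; python3 -m jog '0 0 0 0 0;0 0 0 0 0;0 0 0 0 0'
```

```text
time_s: 9.98
tcp_pos: [0.5522, -0.1728, 0.0512]
ee_rot: [[-0.067, -0.998, -0.004], [-0.998, 0.067, 0.0], [-0.0, 0.004, -1.0]]
wrist_force: [-0.1, -0.3, -0.1]
gripper_width: 0.802
gripper_force: 0.0
time_s: 10.6
tcp_pos: [0.5546, -0.1727, 0.02]
ee_rot: [[-0.066, -0.998, 0.003], [-0.998, 0.066, -0.0], [-0.0, -0.003, -1.0]]
wrist_force: [0.7, -0.8, 0.4]
gripper_width: 0.654
gripper_force: 0.0
time_s: 10.98
tcp_pos: [0.5543, -0.1727, 0.0194]
ee_rot: [[-0.066, -0.998, 0.001], [-0.998, 0.066, -0.0], [0.0, -0.001, -1.0]]
wrist_force: [-0.7, 0.8, 5.9]
gripper_width: 0.525
gripper_force: 29.9
```

```bash
python3 -m jog '0 0 0 50 0;0 0 0 55 0;0 -2 49 0 3.5;0 -2 49 0 0;0 -2 49 0 0'; python3 -m jog '0 -1 49 0 0;0 0 49 0 0;0 0 0 0 0;0 0 0 -50 0;0 0 0 -30 0'; python3 -m jog '0 0 0 -16 0;0 0 0 0 0;.7 0 0 0 0;.7 0 0 0 0;.7 0 0 0 0'
```

```text
time_s: 11.6
tcp_pos: [0.5471, -0.0245, 0.1232]
ee_rot: [[-0.006, -1.0, -0.001], [-1.0, 0.006, 0.0], [-0.0, 0.001, -1.0]]
wrist_force: [0.1, 0.6, -1.2]
gripper_width: 0.527
gripper_force: 29.9
time_s: 12.22
tcp_pos: [0.5452, 0.0714, 0.0414]
ee_rot: [[-0.006, -1.0, -0.003], [-1.0, 0.006, -0.001], [0.001, 0.003, -1.0]]
wrist_force: [-0.0, -0.9, -1.0]
gripper_width: 0.527
gripper_force: 29.9
time_s: 12.85
tcp_pos: [0.5471, 0.0724, 0.028]
ee_rot: [[-0.005, -1.0, 0.001], [-1.0, 0.005, 0.0], [-0.0, -0.001, -1.0]]
wrist_force: [0.4, 0.7, -0.2]
gripper_width: 0.687
gripper_force: 0.0
```

```bash
python3 -m jog '.7 0 0 50 0;.7 0 0 50 0;.8 24 -50 0 0;.8 23 -50 0 -3.5;.8 23 -50 0 0'; python3 -m jog '.8 23 -50 0 0;.8 23 -47 0 0;.8 0 0 0 0;.8 0 0 0 0'; python3 - <<'E'
from h import *
c=cap('wrist','w3.png')
for n,p in (('A',(.662,-.174,.042)),('brush',(.67,-.29,.03)),('f1',(.551,-.284,.042))):print(n,proj(c,p))
c=cap('scene','s3.png')
E
```

```text
time_s: 13.48
tcp_pos: [0.6175, -0.0789, 0.1282]
ee_rot: [[-0.066, -0.998, 0.001], [-0.998, 0.066, 0.0], [-0.0, -0.001, -1.0]]
wrist_force: [1.1, 0.6, -0.3]
gripper_width: 0.794
gripper_force: 0.0
time_s: 13.98
tcp_pos: [0.6622, -0.1746, 0.1272]
ee_rot: [[-0.067, -0.998, -0.001], [-0.998, 0.067, 0.0], [-0.0, 0.001, -1.0]]
wrist_force: [0.7, 1.4, -0.2]
gripper_width: 0.799
gripper_force: 0.0
A [259.1 200.4]
brush [236.2  35.7]
f1 [417.9  29.4]
```

View pics/w3.png

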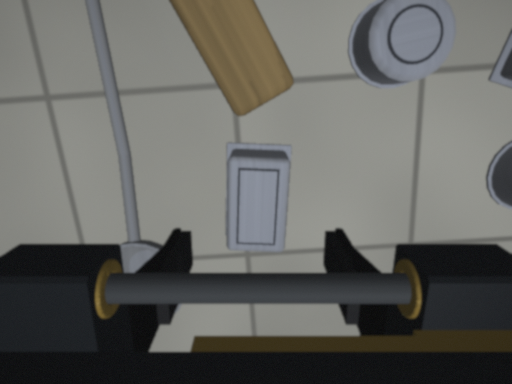

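View pics/s3.png

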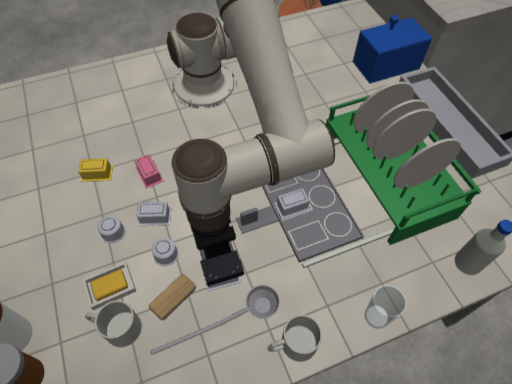

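Wrist view: loaf A is at (258,208) against a predicted (259,200), so it is in place. Scene view: the first loaf sits on the middle oblong at (293,201).

```bash
python3 -m jog '.8 0 0 -50 0;.8 0 0 -40 0;.8 0 0 -19 0;.8 0 0 0 0;0 0 0 0 0'; python3 -m jog '0 0 0 0 0;0 0 0 0 0;0 0 0 0 0;0 0 0 0 0'; python3 -m jog '0 0 0 50 0;0 0 0 55 0;0 -5 50 0 3.5;0 -5 50 0 0;0 -5 50 0 0'; python3 -m jog '0 -5 50 0 0;0 -1 47 0 0;0 0 0 0 0;0 0 0 -50 0;0 0 0 -30 0'; python3 -m jog '0 0 0 -16 0;0 0 0 0 0;.7 0 0 0 0;.7 0 0 0 0;.7 0 0 0 0'
```

```text
time_s: 14.7
tcp_pos: [0.6643, -0.1745, 0.0206]
ee_rot: [[-0.065, -0.998, 0.004], [-0.998, 0.065, -0.001], [0.0, -0.004, -1.0]]
wrist_force: [0.5, 0.5, 0.6]
gripper_width: 0.747
gripper_force: 0.0
time_s: 15.2
tcp_pos: [0.6633, -0.1748, 0.0197]
ee_rot: [[-0.066, -0.998, 0.001], [-0.998, 0.066, -0.0], [0.0, -0.001, -1.0]]
wrist_force: [-1.6, -0.2, 5.2]
gripper_width: 0.529
gripper_force: 30.0
time_s: 15.82
tcp_pos: [0.6472, -0.0234, 0.1231]
ee_rot: [[-0.006, -1.0, -0.0], [-1.0, 0.006, 0.0], [-0.0, 0.0, -1.0]]
wrist_force: [0.2, 0.3, -0.7]
gripper_width: 0.529
gripper_force: 30.0
time_s: 16.45
tcp_pos: [0.6404, 0.0713, 0.0411]
ee_rot: [[-0.006, -1.0, -0.003], [-1.0, 0.006, -0.0], [0.0, 0.003, -1.0]]
wrist_force: [0.3, 0.1, -0.4]
gripper_width: 0.53
gripper_force: 30.0
time_s: 17.08
tcp_pos: [0.642, 0.0723, 0.0279]
ee_rot: [[-0.005, -1.0, 0.001], [-1.0, 0.005, 0.0], [-0.0, -0.001, -1.0]]
wrist_force: [-0.2, -0.1, 0.1]
gripper_width: 0.688
gripper_force: 0.0
```

```bash
python3 -m jog '.7 0 0 50 0;.7 0 0 50 0;.9 -13 -51 0 0;.9 -13 -51 0 0;.9 -13 -51 0 0'; python3 -m jog '.9 -13 -51 0 0;.9 -13 -51 0 0;.9 -13 -51 0 0;.9 -13 -51 0 0;.9 0 0 0 0';python3 -m jog '.9 0 0 -50 0;.9 0 0 -40 0;.9 0 0 -19 0;.9 0 0 0 0;0 0 0 0 0'; python3 -m jog '0 0 0 0 0;0 0 0 0 0;0 0 0 0 0;0 0 0 0 0'
```

```text
time_s: 17.7
tcp_pos: [0.6023, -0.0819, 0.1281]
ee_rot: [[-0.004, -1.0, 0.001], [-1.0, 0.004, 0.0], [-0.0, -0.001, -1.0]]
wrist_force: [0.2, 0.6, -0.1]
gripper_width: 0.886
gripper_force: 0.0
time_s: 18.32
tcp_pos: [0.5495, -0.2877, 0.1275]
ee_rot: [[-0.01, -1.0, -0.0], [-1.0, 0.01, -0.0], [0.0, 0.0, -1.0]]
wrist_force: [0.0, 0.4, 0.5]
gripper_width: 0.901
gripper_force: 0.0
time_s: 18.95
tcp_pos: [0.5519, -0.2844, 0.0197]
ee_rot: [[-0.004, -1.0, 0.002], [-1.0, 0.004, -0.001], [0.001, -0.002, -1.0]]
wrist_force: [-0.9, -0.5, 0.2]
gripper_width: 0.85
gripper_force: 0.0
time_s: 19.45
tcp_pos: [0.5516, -0.2848, 0.0198]
ee_rot: [[-0.005, -1.0, 0.002], [-1.0, 0.005, -0.001], [0.001, -0.002, -1.0]]
wrist_force: [-0.4, 1.7, 6.0]
gripper_width: 0.669
gripper_force: 30.1
```

```bash
python3 -m jog '0 0 0 50 0;0 0 0 55 0;0 10 49.5 0 0;0 10 49.5 0 0;0 10 49.5 0 0'; python3 -m jog '0 10 49.5 0 0;0 10 49.5 0 0;0 10 49.5 0 0;0 10 49.5 0 0;0 10 49.5 0 0';python3 -m jog '0 10 49 0 0;0 0 0 0 0;0 0 0 -50 0;0 0 0 -30 0;0 0 0 -16 0';python3 -m jog '0 0 0 0 0;.82 0 0 0 0;.82 0 0 0 0;.82 0 0 0 0;.82 0 0 0 0'; python3 -m jog '.82 0 0 50 0;.82 0 0 50 0;.82 0 -55 0 0;.82 0 -55 0 0;.82 0 0 0 0'
```

```text
time_s: 20.08
tcp_pos: [0.5804, -0.1349, 0.1233]
ee_rot: [[-0.006, -1.0, -0.001], [-1.0, 0.006, 0.0], [-0.0, 0.001, -1.0]]
wrist_force: [1.6, 0.2, -0.7]
gripper_width: 0.665
gripper_force: 30.0
time_s: 20.7
tcp_pos: [0.6304, 0.1127, 0.123]
ee_rot: [[-0.006, -1.0, -0.001], [-1.0, 0.006, -0.0], [0.0, 0.001, -1.0]]
wrist_force: [0.9, -0.8, 0.8]
gripper_width: 0.667
gripper_force: 30.0
time_s: 21.32
tcp_pos: [0.6387, 0.1583, 0.0264]
ee_rot: [[-0.006, -1.0, -0.006], [-1.0, 0.006, -0.003], [0.003, 0.006, -1.0]]
wrist_force: [-16.9, 0.6, 44.0]
gripper_width: 0.667
gripper_force: 30.9
time_s: 21.95
tcp_pos: [0.6409, 0.1603, 0.0277]
ee_rot: [[-0.005, -1.0, 0.0], [-1.0, 0.005, 0.0], [-0.0, -0.0, -1.0]]
wrist_force: [0.7, 0.9, 1.0]
gripper_width: 0.82
gripper_force: 0.0
time_s: 22.58
tcp_pos: [0.6403, 0.047, 0.1278]
ee_rot: [[-0.01, -1.0, -0.0], [-1.0, 0.01, -0.0], [0.0, 0.0, -1.0]]
wrist_force: [-0.4, 0.0, -0.9]
gripper_width: 0.818
gripper_force: 0.0
```

```bash
python3 -m jog '.9 -35 -37.5 0 0;.9 -35 -37.5 0 0;.9 -35 -37.5 0 0;.9 -35 -37.5 0 0;.9 -35 -37.5 0 0'; python3 -m jog '.9 -33.5 -37.5 0 0;.9 0 0 0 0;.9 0 0 0 0';python3 - <<'E'
from h import *
c=cap('top','t4.png');w=cap('wrist','w4.png')
cv2.imwrite('pics/c4.png',np.hstack([cv2.resize(c['pixels'][100:260,150:390,::-1],None,fx=2,fy=2.4),cv2.resize(w['pixels'][:,:,::-1],(320,240)).repeat(1,0).copy() if 0 else cv2.copyMakeBorder(cv2.resize(w['pixels'][:,:,::-1],(320,240)),0,144,0,0,cv2.BORDER_CONSTANT)]))
print(proj(w,(.4325,-.1748,.042))*.625)
E
```

```text
time_s: 23.2
tcp_pos: [0.4651, -0.1375, 0.1278]
ee_rot: [[-0.004, -1.0, 0.001], [-1.0, 0.004, -0.0], [0.0, -0.001, -1.0]]
wrist_force: [-0.6, -0.2, -0.5]
gripper_width: 0.897
gripper_force: 0.0
time_s: 23.58
tcp_pos: [0.4331, -0.1744, 0.1279]
ee_rot: [[-0.005, -1.0, 0.001], [-1.0, 0.005, -0.0], [0.0, -0.001, -1.0]]
wrist_force: [0.6, 0.2, 0.8]
gripper_width: 0.898
gripper_force: 0.0
[162.625 124.125]
```

View pics/c4.png

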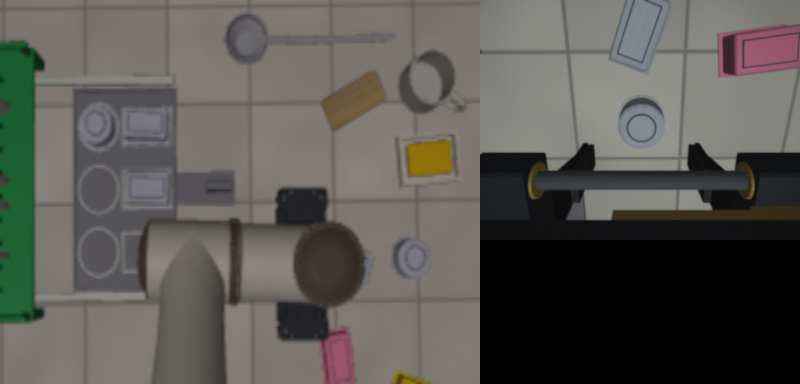

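Flan f2 is at (161,127) in the inset, as predicted. The placed loaves and flan sit inside their outlines.

```bash
python3 -m jog '.9 0 0 -50 0;.9 0 0 -40 0;.9 0 0 -19 0;.9 0 0 0 0;0 0 0 0 0'; python3 -m jog '0 0 0 0 0;0 0 0 0 0;0 0 0 0 0;0 0 0 0 0'; python3 -m jog '0 0 0 50 0;0 0 0 55 0;0 16.5 48 0 0;0 16.5 48 0 0;0 16.5 48 0 0'; python3 -m jog '0 16.5 48 0 0;0 16.5 48 0 0;0 16.5 48 0 0;0 15.5 47 0 0;0 0 0 0 0';python3 -m jog '0 0 0 -50 0;0 0 0 -30 0;0 0 0 -8 0;0 0 0 -5 0;0 0 0 -2 0';python3 -m jog '0 0 0 0 0;.82 0 0 0 0;.82 0 0 0 0;.82 0 0 0 0;.82 0 0 0 0'; python3 -m jog '.82 0 0 50 0;.82 0 0 51 0;.82 -20 -52 0 0;.82 -20 -52 0 0;.82 -20 -52 0 0'
```

```text
time_s: 24.3
tcp_pos: [0.4335, -0.1743, 0.0192]
ee_rot: [[-0.004, -1.0, 0.002], [-1.0, 0.004, -0.0], [0.0, -0.002, -1.0]]
wrist_force: [-0.1, -0.1, 0.2]
gripper_width: 0.847
gripper_force: 0.0
time_s: 24.8
tcp_pos: [0.433, -0.1746, 0.0194]
ee_rot: [[-0.005, -1.0, 0.002], [-1.0, 0.005, -0.0], [0.0, -0.002, -1.0]]
wrist_force: [-0.7, 1.5, 5.4]
gripper_width: 0.67
gripper_force: 30.1
time_s: 25.42
tcp_pos: [0.4818, -0.0295, 0.1238]
ee_rot: [[-0.006, -1.0, 0.0], [-1.0, 0.006, 0.0], [-0.0, -0.0, -1.0]]
wrist_force: [1.1, 0.0, -0.5]
gripper_width: 0.669
gripper_force: 30.0
time_s: 26.05
tcp_pos: [0.5476, 0.1631, 0.123]
ee_rot: [[-0.002, -1.0, 0.001], [-1.0, 0.002, 0.0], [-0.0, -0.001, -1.0]]
wrist_force: [0.2, -0.7, -0.2]
gripper_width: 0.671
gripper_force: 30.0
time_s: 26.68
tcp_pos: [0.5475, 0.1604, 0.0295]
ee_rot: [[-0.005, -1.0, 0.002], [-1.0, 0.005, 0.001], [-0.001, -0.002, -1.0]]
wrist_force: [1.2, 0.1, -0.5]
gripper_width: 0.668
gripper_force: 30.0
time_s: 27.3
tcp_pos: [0.5468, 0.1604, 0.0286]
ee_rot: [[-0.005, -1.0, 0.0], [-1.0, 0.005, 0.0], [-0.0, -0.0, -1.0]]
wrist_force: [-0.1, 0.6, -0.2]
gripper_width: 0.819
gripper_force: 0.0
time_s: 27.92
tcp_pos: [0.486, 0.003, 0.1298]
ee_rot: [[-0.004, -1.0, 0.001], [-1.0, 0.004, 0.0], [-0.0, -0.001, -1.0]]
wrist_force: [1.1, -0.2, 0.3]
gripper_width: 0.821
gripper_force: 0.0
```

```bash
python3 -m jog '.8 -8.5 -48 0 -9.3;.8 -8.5 -48 0 -9.3;.8 -8.5 -48 0 0;.8 -8.5 -48 0 0;.8 -8.5 -48 0 0'; python3 -m jog '.8 -8 -46 0 0;.8 0 0 0 0;.8 0 0 0 0';python3 - <<'E'
from h import *
w=cap('wrist','w5.png')
print(proj(w,(.4366,-.282,.042)),proj(w,(.439,-.396,.042)))
E
```

```text
time_s: 28.55
tcp_pos: [0.4439, -0.2372, 0.1297]
ee_rot: [[-0.324, -0.946, 0.0], [-0.946, 0.324, -0.0], [0.0, -0.0, -1.0]]
wrist_force: [1.2, -0.2, -0.3]
gripper_width: 0.799
gripper_force: 0.0
time_s: 28.92
tcp_pos: [0.436, -0.2816, 0.1294]
ee_rot: [[-0.324, -0.946, -0.0], [-0.946, 0.324, 0.0], [-0.0, 0.0, -1.0]]
wrist_force: [0.4, 0.2, -0.1]
gripper_width: 0.801
gripper_force: 0.0
[257.6 198.3] [198.5  45.3]
```

View pics/w5.png

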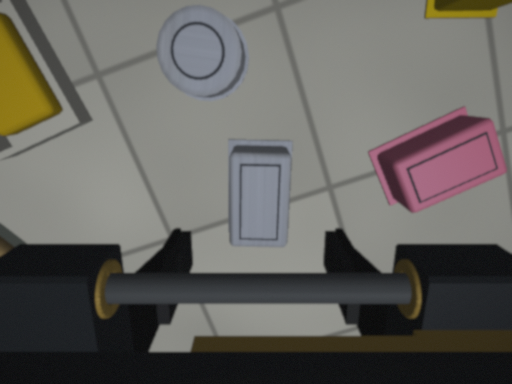

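Loaf C is at (259,204) and squared to the jaws. Flan f3 is at (198,50), as predicted.

```bash
python3 -m jog '.8 0 0 -50 0;.8 0 0 -40 0;.8 0 0 -20 0;.8 0 0 0 0;0 0 0 0 0'; python3 -m jog '0 0 0 0 0;0 0 0 0 0;0 0 0 0 0;0 0 0 0 0'; python3 -m jog '0 0 0 50 0;0 0 0 55 0;0 2 44.5 0 9.3;0 2 44.5 0 9.3;0 2 44.5 0 0'; python3 -m jog '0 2 44.5 0 0;0 2 44.5 0 0;0 2 44.5 0 0;0 2 44 0 0;0 2 44 0 0';python3 -m jog '0 0 0 0 0;0 0 0 -50 0;0 0 0 -30 0;0 0 0 -8 0;0 0 0 -6 0';python3 -m jog '0 0 0 -2 0;0 0 0 0 0;.7 0 0 0 0;.7 0 0 0 0;.7 0 0 0 0'; python3 -m jog '.7 0 0 50 0;.7 0 0 51 0;.82 -2 -52 0 0;.82 -2 -52 0 0;.82 -2 -52 0 0'
```

```text
time_s: 29.6
tcp_pos: [0.4374, -0.2813, 0.0205]
ee_rot: [[-0.322, -0.947, 0.002], [-0.947, 0.322, -0.001], [0.0, -0.002, -1.0]]
wrist_force: [0.2, 0.7, 0.0]
gripper_width: 0.748
gripper_force: 0.0
time_s: 30.1
tcp_pos: [0.4366, -0.2817, 0.0204]
ee_rot: [[-0.324, -0.946, 0.001], [-0.946, 0.324, -0.0], [-0.0, -0.001, -1.0]]
wrist_force: [-1.0, 3.1, 5.3]
gripper_width: 0.525
gripper_force: 30.0
time_s: 30.72
tcp_pos: [0.442, -0.1471, 0.1246]
ee_rot: [[-0.005, -1.0, 0.001], [-1.0, 0.005, 0.0], [-0.0, -0.001, -1.0]]
wrist_force: [0.5, -0.0, -1.4]
gripper_width: 0.528
gripper_force: 30.0
time_s: 31.35
tcp_pos: [0.452, 0.0747, 0.1245]
ee_rot: [[-0.005, -1.0, 0.0], [-1.0, 0.005, 0.0], [-0.0, -0.0, -1.0]]
wrist_force: [1.1, 0.0, 0.1]
gripper_width: 0.53
gripper_force: 30.0
time_s: 31.98
tcp_pos: [0.4528, 0.0731, 0.0308]
ee_rot: [[-0.006, -1.0, 0.001], [-1.0, 0.006, 0.0], [-0.0, -0.001, -1.0]]
wrist_force: [0.4, 0.5, -0.5]
gripper_width: 0.529
gripper_force: 30.0
time_s: 32.6
tcp_pos: [0.4524, 0.0734, 0.0288]
ee_rot: [[-0.005, -1.0, 0.001], [-1.0, 0.005, 0.0], [-0.0, -0.001, -1.0]]
wrist_force: [0.0, 0.6, -0.5]
gripper_width: 0.689
gripper_force: 0.0
time_s: 33.22
tcp_pos: [0.4461, -0.0839, 0.13]
ee_rot: [[-0.004, -1.0, 0.001], [-1.0, 0.004, 0.0], [-0.0, -0.001, -1.0]]
wrist_force: [0.4, 0.3, 0.0]
gripper_width: 0.813
gripper_force: 0.0
```

```bash
python3 -m jog '.9 -1.5 -52.5 0 0;.9 -1.5 -52.5 0 0;.9 -1.5 -52.5 0 0;.9 -1.5 -52.5 0 0;.9 -1 -52 0 0'; python3 -m jog '.9 -1 -52 0 0;.9 0 0 0 0;.9 0 0 0 0';python3 - <<'E'
from h import *
w=cap('wrist','w6.png')
print(proj(w,(.439,-.397,.042)))
print(cv2.HoughCircles(cv2.cvtColor(w['pixels'],cv2.COLOR_RGB2GRAY)[:260],cv2.HOUGH_GRADIENT,1,60,param1=100,param2=20,minRadius=15,maxRadius=60))
E
```

```text
time_s: 33.85
tcp_pos: [0.439, -0.3464, 0.1296]
ee_rot: [[-0.005, -1.0, 0.0], [-1.0, 0.005, 0.0], [-0.0, -0.0, -1.0]]
wrist_force: [1.6, -0.1, 0.7]
gripper_width: 0.898
gripper_force: 0.0
time_s: 34.22
tcp_pos: [0.4378, -0.3963, 0.1291]
ee_rot: [[-0.006, -1.0, -0.001], [-1.0, 0.006, 0.001], [-0.001, 0.001, -1.0]]
wrist_force: [0.2, 0.5, 1.0]
gripper_width: 0.899
gripper_force: 0.0
[257.1 198. ]
[[[254.5 204.5  20.7]
  [476.5 202.5  26.3]]]
```

```bash
python3 -m jog '.9 1 0 -50 0;.9 0 0 -40 0;.9 0 0 -20 0;.9 0 0 0 0;0 0 0 0 0'; python3 -m jog '0 0 0 0 0;0 0 0 0 0;0 0 0 0 0;0 0 0 0 0'; python3 -m jog '0 0 0 50 0;0 0 0 55 0;0 1 51 0 0;0 1 51 0 0;0 1 51 0 0'; python3 -m jog '0 2 51 0 0;0 1 51 0 0;0 1 51 0 0;0 2 51 0 0;0 1 51 0 0';python3 -m jog '0 1 51 0 0;0 1 51 0 0;0 2 47 0 0;0 0 0 0 0'
```

```text
time_s: 34.9
tcp_pos: [0.4404, -0.3964, 0.0208]
ee_rot: [[-0.004, -1.0, 0.002], [-1.0, 0.004, -0.001], [0.001, -0.002, -1.0]]
wrist_force: [-0.5, -0.3, 0.4]
gripper_width: 0.851
gripper_force: 0.0
time_s: 35.4
tcp_pos: [0.4399, -0.3969, 0.0208]
ee_rot: [[-0.005, -1.0, 0.002], [-1.0, 0.005, -0.001], [0.001, -0.002, -1.0]]
wrist_force: [0.7, 2.6, 5.7]
gripper_width: 0.673
gripper_force: 30.1
time_s: 36.02
tcp_pos: [0.4418, -0.2424, 0.1245]
ee_rot: [[-0.006, -1.0, 0.0], [-1.0, 0.006, 0.0], [-0.0, -0.0, -1.0]]
wrist_force: [0.6, -0.5, -0.8]
gripper_width: 0.672
gripper_force: 30.0
time_s: 36.65
tcp_pos: [0.449, 0.0128, 0.1246]
ee_rot: [[-0.006, -1.0, 0.0], [-1.0, 0.006, 0.0], [-0.0, -0.0, -1.0]]
wrist_force: [0.4, -0.2, -0.6]
gripper_width: 0.669
gripper_force: 30.0
time_s: 37.15
tcp_pos: [0.4537, 0.1631, 0.1246]
ee_rot: [[-0.001, -1.0, 0.001], [-1.0, 0.001, 0.001], [-0.001, -0.001, -1.0]]
wrist_force: [-0.9, -0.2, -0.3]
gripper_width: 0.67
gripper_force: 30.0
```

```bash
python3 -m jog '0 0 0 -50 0;0 0 0 -30 0;0 0 0 -8 0;0 0 0 -6 0;0 0 0 -2 0';python3 -m jog '0 0 0 0 0;.82 0 0 0 0;.82 0 0 0 0;.82 0 0 0 0;.82 0 0 0 0'; python3 -m jog '.82 0 0 50 0;.82 0 0 51 0;.82 20 -50 0 0;.82 20 -50 0 0;.82 20 -50 0 0';  python3 -m jog '.6 20 -50 0 0;.6 14 -19 0 0;.6 0 -50 0 0;.6 0 -50 0 0;.6 0 -50 0 0';  python3 -m jog '.6 0 -50 0 0;.6 0 -50 0 0;.6 0 -50 0 0;.6 0 0 0 0'; python3 - <<'E'
from h import *
c=cap('top','t7.png');s=cap('scene','s7.png')
cv2.imwrite('pics/c7.png',np.hstack([cv2.resize(c['pixels'][110:250,150:270,::-1],None,fx=4,fy=4),cv2.resize(s['pixels'][150:290,250:400,::-1],(300,280)).copy().repeat(2,0)]))
E
```

```text
time_s: 37.78
tcp_pos: [0.4539, 0.1605, 0.0292]
ee_rot: [[-0.006, -1.0, 0.001], [-1.0, 0.006, 0.001], [-0.001, -0.001, -1.0]]
wrist_force: [1.1, -0.9, 0.6]
gripper_width: 0.67
gripper_force: 30.0
time_s: 38.4
tcp_pos: [0.4533, 0.1604, 0.0286]
ee_rot: [[-0.005, -1.0, 0.0], [-1.0, 0.005, 0.0], [-0.0, -0.0, -1.0]]
wrist_force: [0.7, 1.0, 0.1]
gripper_width: 0.816
gripper_force: 0.0
time_s: 39.02
tcp_pos: [0.5138, 0.009, 0.1299]
ee_rot: [[-0.004, -1.0, 0.001], [-1.0, 0.004, 0.0], [-0.0, -0.001, -1.0]]
wrist_force: [0.9, 1.3, -0.1]
gripper_width: 0.819
gripper_force: 0.0
time_s: 39.65
tcp_pos: [0.5471, -0.2101, 0.1294]
ee_rot: [[-0.005, -1.0, -0.0], [-1.0, 0.005, 0.0], [-0.0, 0.0, -1.0]]
wrist_force: [0.1, 0.9, 0.6]
gripper_width: 0.601
gripper_force: 0.0
time_s: 40.15
tcp_pos: [0.5464, -0.3617, 0.1286]
ee_rot: [[-0.01, -1.0, -0.001], [-1.0, 0.01, -0.0], [0.0, 0.001, -1.0]]
wrist_force: [-0.0, 0.4, -0.1]
gripper_width: 0.6
gripper_force: 0.0
```

View pics/c7.png

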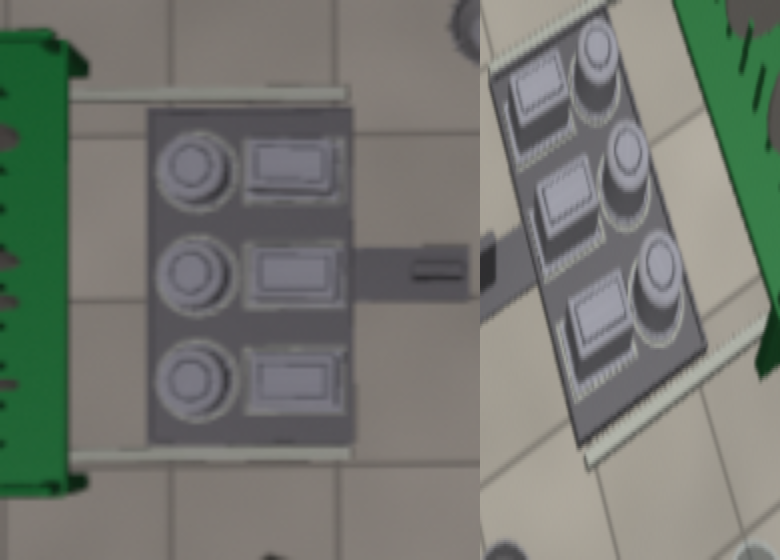

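All six moulds stand within their outlines: flan tops at (193,167), (190,272), (190,381) and loaf tops at (290,163), (292,272), (292,382). The fin is at (437,270).

```bash
python3 - <<'E'
from h import *
c=r.capture('top')
P=lambda X,Y,z:ray(c,(X+.5)/4-.5+150,(Y+.5)/4-.5+110,z)
for n,X,Y,z in(('f',193,167,.05),('f',190,272,.05),('f',190,381,.05),('l',290,163,.05),('l',292,272,.05),('l',292,382,.05),('rear',148,275,.014),('front',353,275,.014),('fin',437,270,.062),('TL',250,108,.014),('TR',250,444,.014)):print(n,P(X,Y,z))
E
```

```text
f [0.6383 0.1582 0.05  ]
f [0.5464 0.161  0.05  ]
f [0.4516 0.1612 0.05  ]
l [0.641  0.0735 0.05  ]
l [0.5454 0.0723 0.05  ]
l [0.4498 0.0729 0.05  ]
rear [0.5471 0.204  0.014 ]
front [0.5453 0.0207 0.014 ]
fin [ 0.5449 -0.0537  0.062 ]
TL [0.6968 0.1121 0.014 ]
TR [0.3956 0.1135 0.014 ]
```

```bash
python3 -m jog '.6 0 50 0 0;.6 0 50 0 0;.6 0 50 0 0;.6 0 50 0 0;.6 0 54 0 0';python3 -m jog '.6 0 54 0 0;.6 0 0 0 0;.6 0 0 -50 0;.6 0 0 -31 0;.6 0 0 -10 0';python3 -m jog '.6 0 0 0 0;0 0 0 0 0;0 0 0 0 0;0 0 0 0 0;0 0 0 0 0'; python3 -m jog '0 0 0 0 0;0 0 0 0 0;0 0 0 0 0;0 0 0 0 0'
```

```text
time_s: 40.92
tcp_pos: [0.5469, -0.1017, 0.13]
ee_rot: [[-0.003, -1.0, 0.001], [-1.0, 0.003, 0.0], [-0.0, -0.001, -1.0]]
wrist_force: [0.4, 0.4, -0.1]
gripper_width: 0.6
gripper_force: 0.0
time_s: 41.55
tcp_pos: [0.5457, -0.0506, 0.037]
ee_rot: [[-0.005, -1.0, -0.004], [-1.0, 0.005, -0.001], [0.001, 0.004, -1.0]]
wrist_force: [-0.9, 0.1, -0.5]
gripper_width: 0.601
gripper_force: 0.0
time_s: 42.18
tcp_pos: [0.5474, -0.0507, 0.0389]
ee_rot: [[-0.005, -1.0, 0.001], [-1.0, 0.005, 0.0], [-0.0, -0.001, -1.0]]
wrist_force: [0.0, -1.1, -0.0]
gripper_width: 0.232
gripper_force: 0.0
time_s: 42.68
tcp_pos: [0.5474, -0.0507, 0.0387]
ee_rot: [[-0.005, -1.0, 0.0], [-1.0, 0.005, -0.0], [0.0, -0.0, -1.0]]
wrist_force: [-0.4, 0.4, 1.9]
gripper_width: 0.137
gripper_force: 30.0
```

```bash
python3 -m jog '0 0 2 0 0;0 0 4 0 0;0 0 6 0 0;0 0 8 0 0;0 0 8 0 0';for r in 1; do python3 -m jog '0 0 8 0 0;0 0 8 0 0;0 0 8 0 0;0 0 8 0 0;0 0 8 0 0'; python3 -m jog '0 0 8 0 0;0 0 8 0 0;0 0 8 0 0;0 0 8 0 0;0 0 8 0 0'; python3 -m jog '0 0 8 0 0;0 0 8 0 0;0 0 8 0 0;0 0 8 0 0;0 0 8 0 0'; python3 -m jog '0 0 8 0 0;0 0 8 0 0;0 0 8 0 0;0 0 8 0 0;0 0 8 0 0'; python3 -m jog '0 0 8 0 0;0 0 8 0 0;0 0 6 0 0;0 0 5 0 0;0 0 4 0 0'; done
```

```text
time_s: 43.3
tcp_pos: [0.547, -0.0235, 0.0387]
ee_rot: [[-0.006, -1.0, -0.001], [-1.0, 0.006, -0.001], [0.001, 0.001, -1.0]]
wrist_force: [-0.4, -5.5, 1.2]
gripper_width: 0.139
gripper_force: 30.0
time_s: 43.92
tcp_pos: [0.5469, 0.0164, 0.0387]
ee_rot: [[-0.006, -1.0, -0.001], [-1.0, 0.006, -0.001], [0.001, 0.001, -1.0]]
wrist_force: [-0.0, -5.9, 2.7]
gripper_width: 0.138
gripper_force: 30.0
time_s: 44.55
tcp_pos: [0.5468, 0.0563, 0.0387]
ee_rot: [[-0.006, -1.0, -0.001], [-1.0, 0.006, -0.002], [0.002, 0.001, -1.0]]
wrist_force: [0.2, -6.4, 3.3]
gripper_width: 0.133
gripper_force: 30.0
time_s: 45.18
tcp_pos: [0.5467, 0.0961, 0.0387]
ee_rot: [[-0.006, -1.0, -0.002], [-1.0, 0.006, -0.002], [0.002, 0.002, -1.0]]
wrist_force: [0.2, -6.5, 3.4]
gripper_width: 0.135
gripper_force: 30.0
time_s: 45.8
tcp_pos: [0.5466, 0.1359, 0.0386]
ee_rot: [[-0.006, -1.0, -0.002], [-1.0, 0.006, -0.002], [0.002, 0.002, -1.0]]
wrist_force: [0.4, -6.3, 3.7]
gripper_width: 0.132
gripper_force: 30.0
time_s: 46.42
tcp_pos: [0.5466, 0.1667, 0.0387]
ee_rot: [[-0.006, -1.0, -0.002], [-1.0, 0.006, -0.003], [0.003, 0.002, -1.0]]
wrist_force: [0.9, -6.1, 3.7]
gripper_width: 0.138
gripper_force: 30.0
```

```bash
python3 -m jog '0 0 5 0 0;0 0 5 0 0;0 0 5 0 0;0 0 4 0 0;0 0 3 0 0'; python3 -m jog '0 0 2 0 0;0 0 1.5 0 0;0 0 1.5 0 0';python3 -m jog '0 0 1.5 0 0;0 0 1.5 0 0'
```

```text
time_s: 47.05
tcp_pos: [0.5466, 0.1886, 0.0387]
ee_rot: [[-0.006, -1.0, -0.002], [-1.0, 0.006, -0.003], [0.003, 0.002, -1.0]]
wrist_force: [0.4, -6.8, 4.2]
gripper_width: 0.138
gripper_force: 30.0
time_s: 47.42
tcp_pos: [0.5465, 0.1934, 0.0387]
ee_rot: [[-0.006, -1.0, -0.002], [-1.0, 0.006, -0.003], [0.003, 0.002, -1.0]]
wrist_force: [0.3, -6.2, 5.1]
gripper_width: 0.132
gripper_force: 30.0
time_s: 47.68
tcp_pos: [0.5465, 0.1944, 0.0386]
ee_rot: [[-0.006, -1.0, -0.004], [-1.0, 0.006, -0.006], [0.006, 0.004, -1.0]]
wrist_force: [4.3, -16.3, 4.2]
gripper_width: 0.138
gripper_force: 30.0
```

The force step to 16 N shows the tray has met the back stop. I'll relax, release, lift clear and look.

```bash
python3 -m jog '0 0 -1.5 0 0;.5 0 0 0 0;.5 0 0 0 0;.5 0 0 0 0;.5 0 0 0 0'; python3 -m jog '.5 0 0 0 0;.5 0 0 30 0;.5 0 0 50 0;.5 0 0 50 0;.5 0 -50 0 0';python3 -m jog '.5 0 -50 0 0;.5 0 -50 0 0;.5 0 -50 0 0;.5 0 -50 0 0;.5 0 -50 0 0';python3 -m jog '.5 0 -50 0 0;.5 0 -50 0 0;.5 0 0 0 0;.5 0 0 0 0';python3 - <<'E'
from h import *
c=cap('top','t8.png');s=cap('scene','s8.png')
cv2.imwrite('pics/c8.png',np.hstack([cv2.resize(c['pixels'][110:250,90:210,::-1],None,fx=3.5,fy=4),cv2.resize(s['pixels'][100:260,290:450,::-1],(360,560))]))
E
```

```text
time_s: 48.3
tcp_pos: [0.5472, 0.1972, 0.0384]
ee_rot: [[-0.005, -1.0, -0.0], [-1.0, 0.005, 0.0], [-0.0, 0.0, -1.0]]
wrist_force: [0.0, -0.6, 0.2]
gripper_width: 0.466
gripper_force: 0.0
time_s: 48.92
tcp_pos: [0.5504, 0.1497, 0.1736]
ee_rot: [[-0.0, -1.0, 0.011], [-1.0, 0.0, 0.005], [-0.005, -0.011, -1.0]]
wrist_force: [0.1, -0.3, -1.3]
gripper_width: 0.5
gripper_force: 0.0
time_s: 49.55
tcp_pos: [0.5471, -0.1047, 0.1687]
ee_rot: [[-0.005, -1.0, 0.0], [-1.0, 0.005, 0.0], [-0.0, -0.0, -1.0]]
wrist_force: [-0.1, -0.5, 0.2]
gripper_width: 0.501
gripper_force: 0.0
time_s: 50.05
tcp_pos: [0.547, -0.203, 0.1683]
ee_rot: [[-0.006, -1.0, -0.0], [-1.0, 0.006, 0.0], [-0.0, 0.0, -1.0]]
wrist_force: [0.4, -0.3, -0.4]
gripper_width: 0.499
gripper_force: 0.0
```

View pics/c8.png

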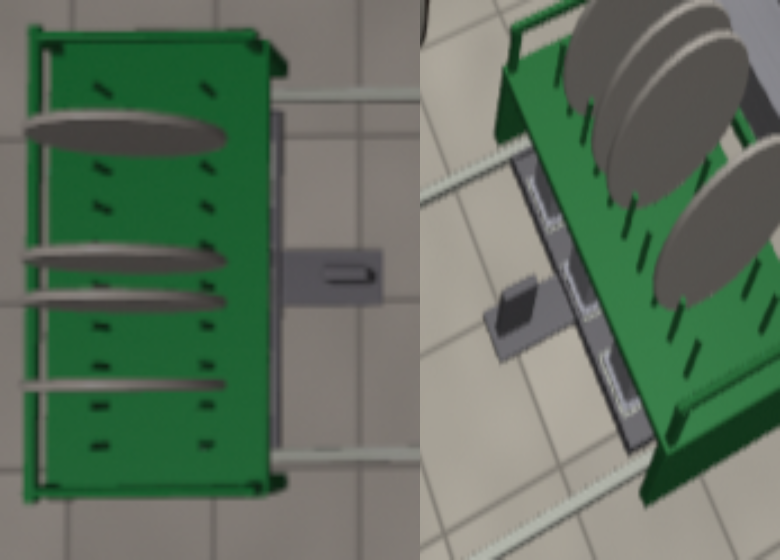

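The tray is home or nearly so (my estimate is rack y ≈ 0.096–0.098). I'll regrip and press lightly to confirm contact with the stop.

```bash
python3 -m jog '.5 0 50 0 0;.5 0 50 0 0;.5 0 50 0 0;.5 0 50 0 0;.5 0 50 0 0'; python3 -m jog '.5 0 50 0 0;.5 0 50 0 0;.5 0 45 0 0;.5 0 0 0 0;.5 0 0 -50 0'; python3 -m jog '.5 0 0 -50 0;.5 0 0 -20 0;.5 0 0 -10 0;.5 0 0 0 0;0 0 0 0 0';python3 -m jog '0 0 0 0 0;0 0 0 0 0;0 0 0 0 0;0 0 0 0 0;0 0 0 0 0'; python3 -m jog '0 0 1.5 0 0;0 0 1.5 0 0;0 0 1.5 0 0'; python3 -m jog '0 0 1 0 0;0 0 1 0 0;0 0 0 0 0'
```

```text
time_s: 50.78
tcp_pos: [0.5468, 0.0498, 0.1689]
ee_rot: [[-0.003, -1.0, 0.001], [-1.0, 0.003, 0.0], [-0.0, -0.001, -1.0]]
wrist_force: [1.1, -0.1, -0.3]
gripper_width: 0.504
gripper_force: 0.0
time_s: 51.4
tcp_pos: [0.5496, 0.1946, 0.1221]
ee_rot: [[-0.002, -1.0, 0.009], [-1.0, 0.002, 0.005], [-0.005, -0.009, -1.0]]
wrist_force: [0.3, -0.0, -0.0]
gripper_width: 0.498
gripper_force: 0.0
time_s: 52.02
tcp_pos: [0.548, 0.1923, 0.0399]
ee_rot: [[-0.005, -1.0, 0.002], [-1.0, 0.005, 0.001], [-0.001, -0.002, -1.0]]
wrist_force: [-0.3, 1.1, 0.1]
gripper_width: 0.447
gripper_force: 0.0
time_s: 52.65
tcp_pos: [0.5472, 0.1918, 0.0389]
ee_rot: [[-0.005, -1.0, -0.0], [-1.0, 0.005, -0.0], [0.0, 0.0, -1.0]]
wrist_force: [-2.1, 0.3, 3.4]
gripper_width: 0.135
gripper_force: 30.0
time_s: 53.02
tcp_pos: [0.547, 0.1924, 0.0388]
ee_rot: [[-0.005, -1.0, -0.003], [-1.0, 0.005, -0.006], [0.006, 0.003, -1.0]]
wrist_force: [3.0, -17.1, 5.5]
gripper_width: 0.134
gripper_force: 30.0
time_s: 53.4
tcp_pos: [0.547, 0.1925, 0.0388]
ee_rot: [[-0.006, -1.0, -0.004], [-1.0, 0.006, -0.008], [0.008, 0.004, -1.0]]
wrist_force: [4.6, -19.4, 6.9]
gripper_width: 0.136
gripper_force: 30.0
```

It doesn't move at 19 N, against about 6 N of sliding friction, so the tray is on the stop. Releasing and handing in.

```bash
python3 -m jog '0 0 -5 0 0;.5 0 -1 0 0;.5 0 0 0 0;.5 0 0 0 0;.5 0 0 0 0'; python3 -m jog '.5 0 0 0 0;.5 0 0 30 0;.5 0 0 50 0;.5 0 0 50 0;.5 0 -50 0 0';python3 -m jog '.5 0 -50 0 0;.5 0 -50 0 0;.5 0 -50 0 0;.5 0 -50 0 0;.5 0 -50 0 0';python3 -m jog '.5 0 -50 0 0;.5 0 -50 0 0;.5 0 0 0 0;.5 0 0 0 0';python3 - <<'E'
from h import *
a=cv2.imread('pics/t8.png');c=cap('top','t9.png')
im=np.hstack([cv2.resize(x[110:250,90:210],None,fx=3.3,fy=4) for x in(a,c['pixels'][:,:,::-1])]);cv2.imwrite('pics/c9.png',im)
E
```

```text
time_s: 54.02
tcp_pos: [0.5473, 0.1926, 0.0384]
ee_rot: [[-0.005, -1.0, -0.0], [-1.0, 0.005, -0.0], [0.0, 0.0, -1.0]]
wrist_force: [-0.1, 0.6, 0.6]
gripper_width: 0.464
gripper_force: 0.0
time_s: 54.65
tcp_pos: [0.5505, 0.1451, 0.1736]
ee_rot: [[-0.0, -1.0, 0.011], [-1.0, 0.0, 0.005], [-0.005, -0.011, -1.0]]
wrist_force: [0.2, -1.1, -0.1]
gripper_width: 0.501
gripper_force: 0.0
time_s: 55.28
tcp_pos: [0.5471, -0.1092, 0.1687]
ee_rot: [[-0.005, -1.0, 0.0], [-1.0, 0.005, 0.0], [-0.0, -0.0, -1.0]]
wrist_force: [-0.1, 0.1, 0.1]
gripper_width: 0.496
gripper_force: 0.0
time_s: 55.78
tcp_pos: [0.5471, -0.2076, 0.1684]
ee_rot: [[-0.006, -1.0, -0.0], [-1.0, 0.006, 0.0], [-0.0, 0.0, -1.0]]
wrist_force: [-0.8, 0.1, -0.0]
gripper_width: 0.499
gripper_force: 0.0
```

View pics/c9.png

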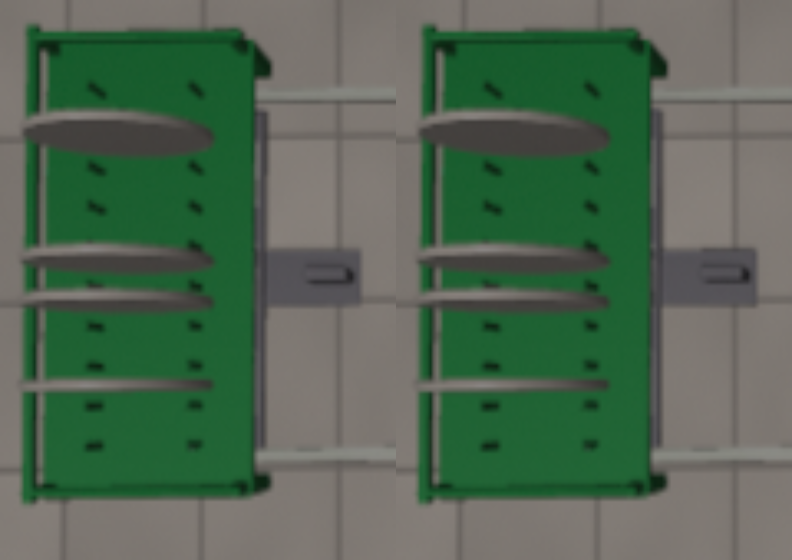

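The two views are identical (fin at (328,274) in both), so the tray is firmly home.

```bash
python3 -c "
from station import r
print(r.finish_job())"
```

```text
the job is handed in; nothing more can be done
None
```

I handed the job in with all six moulds set on their outlines and the tray pushed back against its stop; `finish_job()` gave no verdict, and the moulds were last measured before the tray slid back under the deck.

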